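# Lock the shaker platform and build its column of sample cases

## Robot

A 6-joint arm with a two-finger parallel gripper is mounted at the origin on the work surface. World frame = base frame: x ahead of the robot, y to its left, z up, the work surface at z = 0. Lengths are in mm, angles in rad, forces in N, time in s.
With the tool pointing down it reaches from about 400 to 925 mm from the base axis. Payload 12.5 kg.
Tool frame: the origin (TCP) lies between the finger pads; the fingertips stand 14 mm ahead of it and the grasp point (between the pads) lies 5 mm behind it; x points along the fingers, y is the direction in which the jaws open and shut, and the axes are right-handed (so a half turn about x gives the same grasp; the last joint's range is limited). The gripper opens to 95 mm and grips with 3 to 60 N. Pads are 20 mm wide; open, the fingers measure 119 mm over their backs; the gripper's body (75 mm by 180 mm) begins 59 mm behind the grasp point.
Start: joints at [-1.377, 0.491, 1.559, -0, 1.092, -0.106], TCP at [184.603, -597.132, 228.661] pointing down, gripper open.
Joint ranges: [-3.1, 3.1], [-0.84, 2.19], [0.05, 2.79], [-1.13, 4.28], [0.06, 2.93], [-2.69, 2.69]. Speed limits (rad/s): [2.22, 2.22, 2.79, 3.14, 3.14, 3.14].

## Interface

Orientations are given as [roll, pitch, yaw] about the fixed x, y, z axes, in that order (R = Rz(yaw) Ry(pitch) Rx(roll)).
In Python, from cell import env, cams gives the robot as it stands.
- The arm moves only by the tool carry_out, never from a script. Its arguments are lists of equal length, an entry for each row: "grip": the closure, from -1 (fully open) to 1 (shut); "linear": the shift along the tool's x, y, z scaled (see below), a list of three; "turn": the turn about the tool's x scaled (see below). In form: {"grip": [grip, ...], "linear": [[tx, ty, tz], ...], "turn": [turn, ...]}. A call has 1 to 5 rows; each row shifts and turns the commanded pose from where the row before left it, along the tool's axes as they then stand; what a row does not reach is not made up. The controller multiplies each number of a shift by 0.5 m and each number of a turn by 180 degrees. A row lasts 1/10 s, in which the tool goes at most 50 mm and 8.59 degrees, less where a joint would pass 70% of its speed; a pose out of reach is approached as far as the arm can. A call with a number of a shift or a turn outside -1 to 1 is refused whole. A call with a gripper value outside its range is refused whole. The fingers move at their own pace and stop on an object; the grip force is fixed at half the most. Time passes only in rows, so rows that do not move let the fingers close. It gives the time, the measured TCP pose, the force and the opening at its end, in the units of the state.
- env.state(): the state, without advancing time (a new reading comes with each control period).
- cams.read_camera(name): name is "scene" or "top" or "wrist"; returns the picture (384x512x3 uint8, blue, green, red); there is no depth.
- cams.camera_info(name): a dict with "fx", "fy", "cx", "cy" (pixels), "view" (4x4, takes a point from world to camera coordinates). Camera axes: x right, y down, z forward; pixel columns grow to the right and rows downward; lengths in mm; the calibration is good to about 2 mm. A picture is of the moment at which its call begins: read the wrist's pose just before it. camera_info takes no time and is no camera call; for the wrist camera it gives the pose at the moment of the call.
- env.job_done(): hands the job in, once; it reports no verdict.
The state is a dict: "t": time; "joints": joint angles; "qvel": joint speeds; "tau": joint torques, N m; "eef_pos": TCP position; "tcp_rot": TCP orientation; "ft_force": force on the tool from outside, world axes, zero at the start; "moment": the same for the moment, N m; "opening": opening from 0.0 (shut) to 1.0 (fully open).
Only numpy, scipy, OpenCV 4.12 (cv2) and the standard library are available. Lean on these libraries where they do the work, as an engineer would, in place of code of your own. Each camera call takes 0.05 s, during which the arm holds its last target. There are 200 camera calls.

## Task

On the bench shaker, lock the platform first: push the red wing knob down against its spring and, keeping it down, turn it clockwise (seen from above) until it stops, so that it stays down when let go. Then build the column, setting each case down without dropping it: the green-lidded case squarely on the grey-lidded case that stands on the shaker, and the yellow-lidded case squarely on the green one. Leave the red-lidded case and everything else on the bench where they are.

Things in the scene. Friction and masses are not known exactly. Their poses are not given: they have to be found in the camera images.
- shaker: bench shaker, grey base with an aluminium platform 200 mm (own x) by 260 mm (own y), platform top 70 mm above the bench; origin: centre of its underside on the bench, own y runs from the knob side to the column side; fixed to the bench, placed and turned differently each time
- column_seat (a point): point on the platform top under the column's centre, 65 mm from the shaker's centre along its own +y, between eight low corner lugs 8 mm high; its axes are the shaker's
- lock_grip (a point): grip point of the red wing knob, on its vertical axis, 75 mm from the shaker's centre along its own -y; it moves and turns with the knob. The wing: 60 mm long (this point's x), 16 mm thick (y), 36 mm high, on a flange 56 mm across. The point is 22 mm above the flange, 14 mm below the wing's top, 151 mm above the bench with the knob up. Collar below: 76 mm across, top at 105 mm
- lock_press (a joint): how far the knob is pushed down, m: 0 up (spring holds it there with 5 N), 0.014 fully down (12 N). With the thread started it stays down by itself at 0.009 to 0.011
- lock_turn (a joint): turn of the knob, rad, growing clockwise seen from above; starts between -0.2 and 0.15, stop at 1.35. Not pushed down by at least 9 mm it is blocked at about 0.4; pushed down it turns on, past 0.6 the thread has caught, and towards the stop it draws the knob down to about 11 mm
- case_base: closed sample case, box 60 mm (own x) by 96 mm (own y) by 42 mm high, white body, grey lid, about 0.3 kg; origin: centre of its underside; stands on the column seat between the lugs, its axes those of the shaker
- case_green: closed sample case, box 60 mm (own x) by 96 mm (own y) by 42 mm high, white body, green lid, about 0.3 kg; origin: centre of its underside
- case_yellow: closed sample case, box 60 mm (own x) by 96 mm (own y) by 42 mm high, white body, yellow lid, about 0.3 kg; origin: centre of its underside
- case_red: closed sample case, box 60 mm (own x) by 96 mm (own y) by 42 mm high, white body, red lid, about 0.3 kg; origin: centre of its underside; not part of the job
- jar_a: amber jar with white cap, 74 mm across, 120 mm high; origin: centre of its underside; bystander
- jar_b: amber jar like jar_a; bystander
- cylinder: tall glass measuring cylinder, 30 mm across, 220 mm high, on a blue foot 70 mm square and 12 mm high; origin: centre of its underside; bystander
- calculator: black calculator 80 mm (own x) by 150 mm (own y) by 14 mm, lying flat; origin: centre of its underside; bystander
- tin: aluminium tin 64 mm across, 48 mm high; origin: centre of its underside; bystander
There are look-alikes about, which are no part of the job. What is shaped like the case_green but blue or purple is not meant. Leave any purple look-alike of the case_yellow alone.

How it is judged (in metres and radians):
On the way, in this order (a step that is already met when the one before it is completed fails the run):
1. the knob is screwed down: pushed in and turned clockwise to its stop (value of joint lock_press above 0.0085 m and value of joint lock_turn above 1.05 rad), for 0.2 s.
2. the green-lidded case stands squarely on the grey-lidded one (horizontal distance between case_green and case_base below 0.008 m and z of case_green in the frame of case_base between 0.039 and 0.045 m and angle between the x axis of case_green and the x axis of case_base, either way round below 0.12 rad and angle between case_green's own z axis and vertical below 0.06 rad and contact force between the fingers and case_green below 0.1 N), for 0.2 s.
3. the yellow-lidded case stands squarely on the green-lidded one (horizontal distance between case_yellow and case_green below 0.008 m and z of case_yellow in the frame of case_green between 0.039 and 0.045 m and angle between the x axis of case_yellow and the x axis of case_green, either way round below 0.12 rad and angle between case_yellow's own z axis and vertical below 0.06 rad and contact force between the fingers and case_yellow below 0.1 N), for 0.2 s.
At the end, for the whole second after the job is handed in: The knob stays down by itself (pressed in more than 8.5 mm, turned past 1.05 rad); the grey-lidded case is within 7 mm of its seat; green stands on grey and yellow on green, each within 8 mm and 0.12 rad of the case below, level, released and at rest (all of step 1 and all of step 2 and all of step 3 and horizontal distance between case_base and column_seat below 0.007 m and angle between case_base's own z axis and vertical below 0.06 rad and linear speed of each of case_green, case_yellow below 0.02 m/s); the robot touches nothing.
It fails at once if a bystander (red-lidded case, jar, measuring cylinder, calculator or tin) is moved by more than 30 mm or tipped over (distance of any of case_red, jar_a, jar_b, cylinder, calculator, tin from where it was at the start of the episode above 0.03 m or angle between any of case_red, jar_a, jar_b, cylinder, calculator, tin's own z axis and vertical above 0.5 rad).
It fails at once if the green- or yellow-lidded case is dropped or thrown: it moves at over 0.5 m/s without being held (a fall of more than about 13 mm) ((linear speed of case_green above 0.5 m/s and contact force between the fingers and case_green below 0.1 N) or (linear speed of case_yellow above 0.5 m/s and contact force between the fingers and case_yellow below 0.1 N)).
It also fails if it takes over 69 s, if anything falls off the work surface, if the arm or the gripper's body presses on something with over 40 N, if the wrist force passes 120 N, or if a joint passes its speed limit or range.

## Working session

There is one attempt and no reset: what is moved stays moved. The work goes in short steps, Python scripts to look and compute and a tool call to move; the robot and the scene stay as the last step left them, time stands still between calls to the robot, and variables do not carry over. Pictures are saved under pics/ and viewed, about 8 in all and at most 12, crops included, and the job is handed in when it is done.

Besides the shell and the picture viewer there is one more tool, called after ">>>" as name(argument=value, ...), one argument or row to a line, values as JSON. carry_out: Moves the arm, as the interface text tells. Shifts and turns lie within -1 to 1; 1 stands for 0.5 m of shift or 180 degrees of turn. Its arguments: {"type":"object","properties":{"grip":{"type":"array"},"linear":{"type":"array"},"turn":{"type":"array"}},"required":["grip","linear","turn"]}

```bash
ls; mkdir -p pics; python3 - <<'E'
from cell import env,cams
import cv2,numpy as np
s=env.state();print({k:np.round(v,3).tolist() for k,v in s.items()})
for n in("top","scene"):
    im=cams.read_camera(n);cv2.imwrite(f"pics/{n}0.png",im)
    i=cams.camera_info(n);print(n,i["fx"],i["fy"],i["cx"],i["cy"],np.round(i["view"],4).tolist())
a=cv2.imread("pics/top0.png");cv2.imwrite("pics/top0b.png",cv2.resize(a,(800,600),interpolation=cv2.INTER_CUBIC))
E
```

```text
pics
{'t': 0.0, 'joints': [-1.377, 0.492, 1.559, -0.0, 1.092, -0.106], 'qvel': [0.001, 0.001, -0.001, 0.001, 0.001, 0.001], 'tau': [0.001, -61.264, -25.818, 0.069, 0.048, -0.0], 'eef_pos': [184.575, -596.86, 228.052], 'tcp_rot': [-1.651, 1.57, 1.79], 'ft_force': [-0.539, -0.429, 0.253], 'moment': [-0.024, 0.004, -0.023], 'opening': 0.999}
top 415.2742422921354 415.2742422921354 258.40582354120875 191.72827195164365 [[-0.0263, -0.9997, -0.0012, 42.9588], [-0.9779, 0.026, -0.2076, 517.1246], [0.2076, -0.0043, -0.9782, 1562.5677], [0.0, 0.0, 0.0, 1.0]]
scene 460.5785492479972 460.5785492479972 256.2084125976334 199.33400069656645 [[-0.6823, 0.7311, 0.0027, 327.5695], [0.4866, 0.4568, -0.7447, -171.6744], [-0.5456, -0.5068, -0.6674, 1752.7445], [0.0, 0.0, 0.0, 1.0]]
```

View pics/top0b.png

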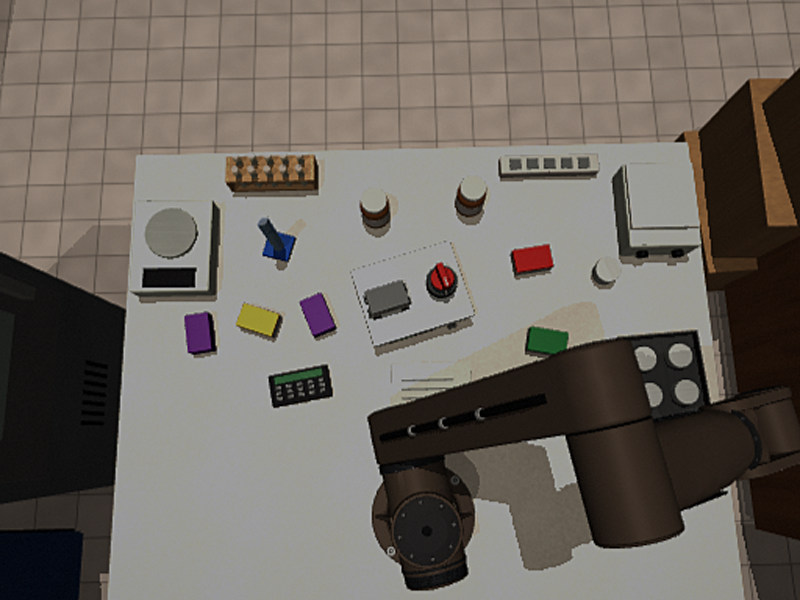

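View pics/scene0.png

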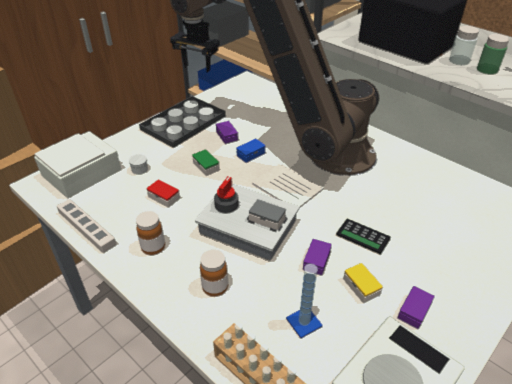

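Top view (800x600): the green lid is at (547,341), yellow (259,320), red (532,259), grey on the shaker (387,299) and the knob wing (442,280). Purple boxes at (199,333) and (318,315), plus the blue and purple ones under the arm, are look-alikes. Next I'll get positions from colour masks projected to the known heights.

```bash
cat > h.py <<'E'
import cv2,numpy as np
from cell import env,cams
def unproj(info,uv,z):
    V=np.array(info["view"]);R=V[:3,:3];t=V[:3,3];c=-R.T@t
    uv=np.atleast_2d(np.asarray(uv,float))
    d=np.c_[(uv[:,0]-info["cx"])/info["fx"],(uv[:,1]-info["cy"])/info["fy"],np.ones(len(uv))]@R
    return (c+d*((z-c[2])/d[:,2])[:,None])[:,:2]
def proj(info,P):
    V=np.array(info["view"]);p=np.atleast_2d(P)@V[:3,:3].T+V[:3,3]
    return np.c_[p[:,0]/p[:,2]*info["fx"]+info["cx"],p[:,1]/p[:,2]*info["fy"]+info["cy"]]
def blobs(im,info,hr,z,smin=110,amin=60,vmin=50):
    h=cv2.cvtColor(im,cv2.COLOR_BGR2HSV);m=np.zeros(h.shape[:2],np.uint8)
    for a,b in hr: m|=cv2.inRange(h,(a,smin,vmin),(b,255,255))
    for c in cv2.findContours(m,cv2.RETR_EXTERNAL,cv2.CHAIN_APPROX_NONE)[0]:
        if cv2.contourArea(c)<amin: continue
        w=unproj(info,c[:,0],z).astype(np.float32)
        r=cv2.minAreaRect(w);bp=cv2.boxPoints(r);e=[bp[1]-bp[0],bp[2]-bp[1]];l=max(e,key=np.linalg.norm)
        print(hr,"px",c[:,0].mean(0).round(),"ctr",np.round(r[0],1),"size",np.round(r[1],1),"long axis deg",round(np.degrees(np.arctan2(l[1],l[0]))%180,1))
E
python3 - <<'E'
from h import *
i=cams.camera_info("top");im=cv2.imread("pics/top0.png")
for hr,z in(([(50,80)],42),([(22,35)],42),([(0,8),(172,180)],42),([(0,8),(172,180)],160)): blobs(im,i,hr,z)
x=cv2.resize(im[145:235,215:315],(800,720),interpolation=cv2.INTER_CUBIC)[:600]
cv2.imwrite("pics/sh.png",x)
E
```

```text
[(50, 80)] px [190. 240.] ctr [337.1 294.1] size [ 17.3 114.5] long axis deg 99.9
[(50, 80)] px [350. 218.] ctr [ 407.1 -323.9] size [93.6 56.6] long axis deg 77.6
[(22, 35)] px [164. 204.] ctr [480.5 397.8] size [94.3 60.9] long axis deg 71.0
[(0, 8), (172, 180)] px [285. 175.] ctr [586.3 -79.3] size [64.  33.8] long axis deg 18.4
[(0, 8), (172, 180)] px [341. 165.] ctr [ 620.1 -300.3] size [61.2 96.1] long axis deg 98.2
[(0, 8), (172, 180)] px [285. 175.] ctr [556.4 -70.8] size [59.3 31.3] long axis deg 18.4
[(0, 8), (172, 180)] px [341. 165.] ctr [ 587.7 -275.4] size [56.7 89. ] long axis deg 98.2
```

View pics/sh.png

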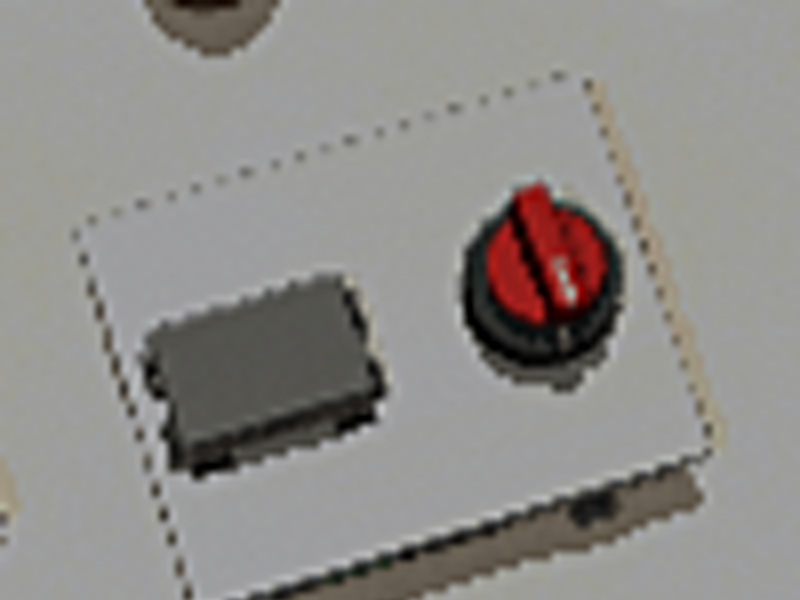

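The crop (scale 8, offset 215,145) shows platform corners at (75,235), (585,78) and (712,455), the grey lid centred near (264,360), and the wing running from (533,190) to (565,310).

```bash
python3 - <<'E'
from h import *
i=cams.camera_info("top")
f=lambda p,z:unproj(i,np.array(p,float)/8+[215,145]-.4,z)
c=f([(75,235),(585,78),(712,455)],70);print(c.round(1))
o=(c[0]+c[2])/2;y=c[0]-c[1];print("len",np.linalg.norm(y),np.linalg.norm(c[2]-c[1]));y/=np.linalg.norm(y)
print("centre",o,"yaw y deg",np.degrees(np.arctan2(y[1],y[0])),"seat",o+65*y,"knob",o-75*y)
g=f([(148,335),(345,278),(380,385),(185,440)],112);print("grey",g.mean(0))
w=f([(533,190),(568,312)],165);d=w[0]-w[1];print("wing",w.mean(0),np.linalg.norm(d),np.degrees(np.arctan2(d[1],d[0])))
k=cams.camera_info("wrist");V=np.array(k["view"]);print("wristcam pos",-V[:3,:3].T@V[:3,3],V[:3,:3].round(3).tolist(),k["fx"])
from scipy.spatial.transform import Rotation as R
print(R.from_euler("xyz",env.state()["tcp_rot"]).as_matrix().round(3))
E
```

```text
[[ 588.9  161.4]
 [ 661.8  -89.8]
 [ 471.9 -142.9]]
len 261.5345973979953 197.14043223466945
centre [530.41538009   9.24648279] yaw y deg 106.18574274958554 seat [512.29649087  71.67008293] knob [551.32179073 -62.78074813]
grey [515.42264992  69.59827642]
wing [551.04121997 -62.99032569] 59.363257009922485 13.380314146752402
wristcam pos [ 263.6577272  -572.62099492  383.84463575] [[0.295, -0.955, -0.001], [-0.913, -0.283, 0.295], [-0.282, -0.086, -0.955]] 287.5351070903132
[[-0.     0.295 -0.955]
 [ 0.001 -0.955 -0.295]
 [-1.    -0.001 -0.   ]]
```

The estimates agree: knob at (551,-63), wing at 13.4°, shaker y axis at 106.2°. I'll move above the knob now.

>>> carry_out(
  grip=[-1, -1, -1, -1, -1],
  linear=[
    [0, -0.0574, -0.0725],
    [0, -0.0574, -0.0725],
    [0, -0.0574, -0.0725],
    [0, -0.0574, -0.0725],
    [0, -0.0574, -0.0725],
  ],
  turn=[0, 0, 0, 0, 0],
)

```text
t: 0.6
eef_pos: [316.0, -404.8, 228.5]
tcp_rot: [-1.49, 1.571, 1.951]
ft_force: [0.2, -0.1, -0.2]
opening: 1.0
```

>>> carry_out(
  grip=[-1, -1, -1, -1, -1],
  linear=[
    [0, -0.0574, -0.0725],
    [0, -0.0574, -0.0725],
    [0, -0.0574, -0.0725],
    [0, -0.0574, -0.0725],
    [0, -0.0574, -0.0725],
  ],
  turn=[0, 0, 0, 0, 0],
)

```text
t: 1.1
eef_pos: [446.9, -214.1, 228.6]
tcp_rot: [0.14, 1.571, -2.702]
ft_force: [-0.2, -0.5, 1.4]
opening: 1.002
```

>>> carry_out(
  grip=[-1, -1, -1, -1, -1],
  linear=[
    [0, -0.0574, -0.0725],
    [0, -0.0574, -0.0725],
    [0, -0.0574, -0.0725],
    [0, -0.0574, -0.0725],
    [0, 0, 0],
  ],
  turn=[0.021, 0, 0, 0, 0],
)

```text
t: 1.6
eef_pos: [560.3, -65.0, 228.1]
tcp_rot: [-2.245, 1.57, 1.134]
ft_force: [-0.6, -0.6, -0.5]
opening: 1.001
```

```bash
cat >> h.py <<'E'
from scipy.spatial.transform import Rotation as Rot
def tool():
    s=env.state();R=Rot.from_euler("xyz",s["tcp_rot"]).as_matrix()
    print("t",round(s["t"],2),"tcp",np.round(s["eef_pos"],1),"y-axis deg",round(np.degrees(np.arctan2(R[1,1],R[0,1])),2),"down",R[:,0].round(3),"F",np.round(s["ft_force"],1),"open",round(s["opening"],3),"j6",round(s["joints"][5],2))
    return np.array(s["eef_pos"]),R
def delta(target):
    p,R=tool();d=R.T@(np.array(target)-p);print("tool delta mm",d.round(1),"/500",(d/500).round(4))
E
python3 - <<'E'
from h import *
delta([551,-63,200])
i=cams.camera_info("wrist");im=cams.read_camera("wrist");cv2.imwrite("pics/w1.png",im)
print(proj(i,[[551,-63,165]]).round())
blobs(im,i,[(0,8),(172,180)],165)
E
```

```text
t 1.6 tcp [560.3 -65.  228.1] y-axis deg -76.37 down [ 0.     0.001 -1.   ] F [-0.6 -0.6 -0.5] open 1.001 j6 1.1
tool delta mm [28.1 -4.2  8.6] /500 [ 0.0562 -0.0083  0.0171]
[[248. 222.]]
[(0, 8), (172, 180)] px [247. 215.] ctr [557.9 -56.5] size [47.1 63.7] long axis deg 169.6
[(0, 8), (172, 180)] px [445. 171.] ctr [ 627.9 -204.9] size [37.9 63.2] long axis deg 98.0
```

View pics/w1.png

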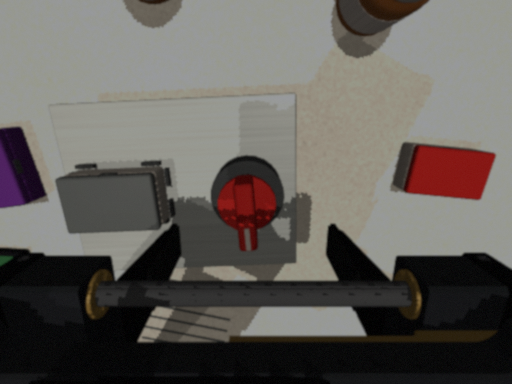

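The wing is centred at about (247,215), close to the predicted (248,222), and the jaws straddle it. I'll correct, go down and close.

>>> carry_out(
  grip=[-1, -1, -1, -1, -1],
  linear=[
    [0, -0.008, 0.017],
    [0.05, 0, 0],
    [0.05, 0, 0],
    [0.05, 0, 0],
    [0.014, 0, 0],
  ],
  turn=[0, 0, 0, 0, 0],
)

```text
t: 2.15
eef_pos: [546.8, -67.8, 144.8]
tcp_rot: [-0.426, 1.567, 2.948]
ft_force: [-0.1, -0.1, 1.1]
opening: 0.997
```

>>> carry_out(
  grip=[1, 1, 1, 1, 1],
  linear=[
    [0, 0, 0],
    [0, 0, 0],
    [0, 0, 0],
    [0, 0, 0],
    [0, 0, 0],
  ],
  turn=[0, 0, 0, 0, 0],
)

```text
t: 2.65
eef_pos: [549.1, -66.9, 147.2]
tcp_rot: [2.59, 1.57, -0.317]
ft_force: [0.3, 0.2, 0.2]
opening: 0.639
```

>>> carry_out(
  grip=[1, 1, 1, 1, 1],
  linear=[
    [0, 0, 0],
    [0, 0, 0],
    [0, 0, 0],
    [0, 0, 0],
    [0, 0, 0],
  ],
  turn=[0, 0, 0, 0, 0],
)

```text
t: 3.15
eef_pos: [548.2, -64.7, 146.4]
tcp_rot: [-1.359, 1.566, 2.015]
ft_force: [-1.6, 34.5, 3.0]
opening: 0.215
```

>>> carry_out(
  grip=[1, 1, 1],
  linear=[
    [0, -0.004, 0],
    [0, 0, 0],
    [0, 0, 0],
  ],
  turn=[0, 0, 0],
)

```text
t: 3.45
eef_pos: [548.1, -62.0, 146.6]
tcp_rot: [-1.579, 1.566, 1.796]
ft_force: [-0.0, 21.6, 4.0]
opening: 0.166
```

```bash
python3 - <<'E'
from h import *
delta([551,-63,146])
E
```

```text
t 3.45 tcp [548.1 -62.  146.6] y-axis deg -76.62 down [-0.001  0.004 -1.   ] F [-0.  21.6  4. ] open 0.166 j6 1.1
tool delta mm [ 0.6  1.6 -2.6] /500 [ 0.0012  0.0033 -0.0051]
```

>>> carry_out(
  grip=[-0.2, 0.2, 1, 1, 1],
  linear=[
    [0, -0.003, -0.005],
    [0, 0, 0],
    [0, 0, 0],
    [0, 0, 0],
    [0, 0, 0],
  ],
  turn=[0, 0, 0, 0, 0],
)

```text
t: 3.95
eef_pos: [550.0, -61.3, 146.5]
tcp_rot: [-1.434, 1.567, 1.94]
ft_force: [0.0, 12.3, 4.8]
opening: 0.166
```

>>> carry_out(
  grip=[1, 1, 1, 1, 1],
  linear=[
    [0, 0, 0],
    [0, 0, 0],
    [0.01, 0, 0],
    [0.01, 0, 0],
    [0.008, 0, 0],
  ],
  turn=[0, 0, 0, 0, 0],
)

```text
t: 4.45
eef_pos: [550.1, -61.3, 132.9]
tcp_rot: [-1.482, 1.568, 1.893]
ft_force: [-3.2, 15.0, 9.5]
opening: 0.165
```

>>> carry_out(
  grip=[1, 1, 1, 1, 1],
  linear=[
    [0.002, 0, 0],
    [0, 0, 0],
    [0, 0, 0],
    [0, 0, 0],
    [0, 0, 0],
  ],
  turn=[0.03, 0.04, 0.04, 0.04, 0.04],
)

```text
t: 4.95
eef_pos: [550.3, -59.7, 132.5]
tcp_rot: [-1.17, 1.566, 1.602]
ft_force: [-0.6, 28.8, 13.5]
opening: 0.166
```

```bash
python3 - <<'E'
from h import *
tool();print(env.state()["moment"])
E
```

```text
t 4.95 tcp [550.3 -59.7 132.5] y-axis deg -111.17 down [-0.     0.005 -1.   ] F [-0.6 28.8 13.5] open 0.166 j6 1.71
[5.76516615 0.17195926 0.1251481 ]
```

>>> carry_out(
  grip=[1, 1, 1, 1, 1],
  linear=[
    [0, -0.004, 0.001],
    [0, 0, 0],
    [0, 0, 0],
    [0, 0, 0],
    [0, 0, 0],
  ],
  turn=[0.044, 0.044, 0.044, 0.044, 0.03],
)

```text
t: 5.45
eef_pos: [551.5, -58.1, 132.6]
tcp_rot: [-1.051, 1.566, 1.074]
ft_force: [3.3, 24.8, 11.2]
opening: 0.166
```

```bash
python3 - <<'E'
from h import *
tool();print(env.state()["moment"])
E
```

```text
t 5.45 tcp [551.5 -58.1 132.6] y-axis deg -148.26 down [ 0.002  0.004 -1.   ] F [ 3.3 24.8 11.2] open 0.166 j6 2.36
[ 5.04616786 -0.6961591   0.10556569]
```

>>> carry_out(
  grip=[1, 1, 1, 1],
  linear=[
    [0, 0, 0],
    [0, 0, 0],
    [0, 0, 0],
    [0, 0, 0],
  ],
  turn=[0.02, 0.02, 0, 0],
)

```text
t: 5.85
eef_pos: [551.7, -58.2, 132.7]
tcp_rot: [-1.119, 1.567, 0.887]
ft_force: [3.5, 24.9, 11.4]
opening: 0.171
```

```bash
python3 - <<'E'
from h import *
tool();print(env.state()["moment"])
E
```

```text
t 5.85 tcp [551.7 -58.2 132.7] y-axis deg -155.05 down [ 0.003  0.003 -1.   ] F [ 3.5 24.9 11.4] open 0.171 j6 2.48
[ 4.66755871 -0.74236526  0.8548855 ]
```

The moment rose to 0.85 Nm and the opening grew, so the stop has been reached. Releasing, lifting and turning toward the green case.

>>> carry_out(
  grip=[-1, -1, -1, -1, -1],
  linear=[
    [0, 0, 0],
    [0, 0, 0],
    [0, 0, 0],
    [0, 0, 0],
    [0, 0, 0],
  ],
  turn=[-0.02, 0, 0, 0, 0],
)

```text
t: 6.35
eef_pos: [551.5, -61.3, 132.3]
tcp_rot: [-2.391, 1.569, -0.323]
ft_force: [-1.0, -0.7, 5.3]
opening: 0.532
```

>>> carry_out(
  grip=[-1, -1, -1, -1, -1],
  linear=[
    [-0.04, 0, 0],
    [-0.08, 0, 0],
    [-0.08, 0, 0],
    [0, 0, 0],
    [0, 0, 0],
  ],
  turn=[0, 0, 0, 0, 0],
)

```text
t: 6.85
eef_pos: [550.8, -61.1, 232.0]
tcp_rot: [-2.465, 1.569, -0.397]
ft_force: [-0.6, 0.6, -1.3]
opening: 0.956
```

```bash
python3 - <<'E'
from h import *
delta([407,-324,230])
im=cams.read_camera("wrist");i=cams.camera_info("wrist");cv2.imwrite("pics/w2.png",im)
im2=cams.read_camera("top");x=cv2.resize(im2[130:240,200:370],(800,520),interpolation=cv2.INTER_CUBIC)
y=cv2.resize(im,(0,0),fx=.0+1,fy=1)
cv2.imwrite("pics/k2.png",y)
E
```

```text
t 6.85 tcp [550.8 -61.1 232. ] y-axis deg -151.52 down [ 0.001 -0.001 -1.   ] F [-0.6  0.6 -1.3] open 0.956 j6 2.42
tool delta mm [   1.9  251.7 -162.5] /500 [ 0.0039  0.5035 -0.325 ]
```

View pics/k2.png

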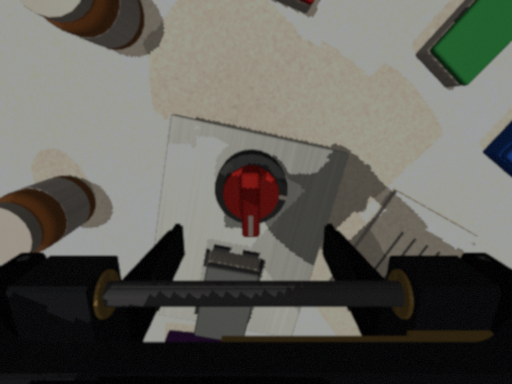

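The wing (251,205 in the image) now lies along the shaker's long axis and stayed there after release. Turning the tool for the green case.

>>> carry_out(
  grip=[-1, -1, -1, -1, -1],
  linear=[
    [0, 0, 0],
    [0, 0, 0],
    [0, 0, 0],
    [0, 0, 0],
    [0, 0, 0],
  ],
  turn=[-0.0455, -0.0455, -0.0455, -0.0455, -0.0455],
)

```text
t: 7.45
eef_pos: [550.4, -60.8, 230.0]
tcp_rot: [0.18, 1.568, 2.969]
ft_force: [-0.1, -0.1, -0.1]
opening: 1.003
```

>>> carry_out(
  grip=[-1, -1, -1, -1, -1],
  linear=[
    [0, 0, 0],
    [0, 0, 0],
    [0, 0, 0],
    [0, 0, 0],
    [0, 0, 0],
  ],
  turn=[-0.0455, -0.0455, -0.0455, -0.0455, -0.0455],
)

```text
t: 7.95
eef_pos: [550.4, -60.9, 230.0]
tcp_rot: [-0.542, 1.568, 2.962]
ft_force: [0.5, -0.2, 0.6]
opening: 1.002
```

>>> carry_out(
  grip=[-1, -1, -1, -1, -1],
  linear=[
    [0, 0, 0],
    [0, 0, 0],
    [0, 0, 0],
    [0, 0, 0],
    [0, 0, 0],
  ],
  turn=[-0.0455, -0.0455, -0.0455, -0.0455, -0.0455],
)

```text
t: 8.45
eef_pos: [550.4, -60.8, 230.0]
tcp_rot: [-1.256, 1.568, 2.963]
ft_force: [-0.2, 0.3, -0.7]
opening: 0.999
```

>>> carry_out(
  grip=[-1, -1, -1],
  linear=[
    [0, 0, 0],
    [0, 0, 0],
    [0, 0, 0],
  ],
  turn=[-0.0455, -0.0455, 0],
)

```text
t: 8.75
eef_pos: [550.4, -60.9, 230.2]
tcp_rot: [-1.525, 1.568, 2.975]
ft_force: [0.4, 0.2, -0.4]
opening: 1.002
```

```bash
python3 - <<'E'
from h import *
delta([407,-324,200])
E
```

```text
t 8.75 tcp [550.4 -60.9 230.2] y-axis deg -12.14 down [-0.002  0.    -1.   ] F [ 0.4  0.2 -0.4] open 1.002 j6 -0.02
tool delta mm [ 30.4 -84.8 287.4] /500 [ 0.0609 -0.1696  0.5748]
```

>>> carry_out(
  grip=[-1, -1, -1, -1, -1],
  linear=[
    [0, -0.0242, 0.082],
    [0, -0.0242, 0.082],
    [0, -0.0242, 0.082],
    [0, -0.0242, 0.082],
    [0, -0.0242, 0.082],
  ],
  turn=[0, 0, 0, 0, 0],
)

```text
t: 9.25
eef_pos: [447.0, -249.5, 230.8]
tcp_rot: [-1.907, 1.569, 2.587]
ft_force: [0.4, -1.0, 0.7]
opening: 1.001
```

>>> carry_out(
  grip=[-1, -1, -1, -1],
  linear=[
    [0, -0.0242, 0.082],
    [0, -0.0242, 0.082],
    [0, 0, 0],
    [0, 0, 0],
  ],
  turn=[0, 0, 0, 0],
)

```text
t: 9.65
eef_pos: [406.5, -323.7, 230.8]
tcp_rot: [-2.218, 1.569, 2.275]
ft_force: [-1.2, 0.2, 0.2]
opening: 1.001
```

```bash
python3 - <<'E'
from h import *
delta([407,-324,60])
i=cams.camera_info("wrist");im=cams.read_camera("wrist");cv2.imwrite("pics/w3.png",im)
print(proj(i,[[407,-324,42]]).round())
blobs(im,i,[(50,80)],42)
E
```

```text
t 9.65 tcp [ 406.5 -323.7  230.8] y-axis deg -12.57 down [-0.001  0.001 -1.   ] F [-1.2  0.2  0.2] open 1.001 j6 -0.58
tool delta mm [170.8   0.7   0.4] /500 [0.3416 0.0015 0.0008]
[[255. 176.]]
[(50, 80)] px [240. 195.] ctr [ 383.4 -343.2] size [38.2 19. ] long axis deg 77.1
[(50, 80)] px [253. 151.] ctr [ 411.5 -295.5] size [42.1 57.1] long axis deg 167.5
```

View pics/w3.png

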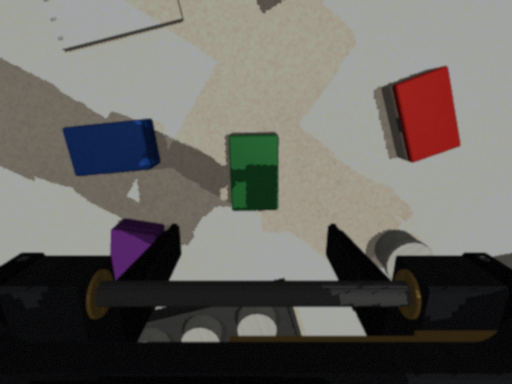

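The green lid spans (229,132) to (277,210). Blue is at (110,147) and purple at (135,245) on the left, and both are look-alikes.

```bash
python3 - <<'E'
from h import *
p,R=tool();i=cams.camera_info("wrist")
w=unproj(i,[(229,133),(277,132),(278,209.5),(232,210.5)],42);print(w.round(1),w.mean(0))
a=w[0]-w[3];b=w[1]-w[2];c=w[1]-w[0];d=w[2]-w[3];print([np.linalg.norm(v).round(1) for v in(a,b,c,d)],[np.degrees(np.arctan2(v[1],v[0])).round(1) for v in(a,b,c,d)])
for q,z in(((163,232),42),((157,165),42)):
    t=np.r_[unproj(i,q,z)[0],z]-np.r_[w.mean(0),42];print("obstacle rel. tool",(R.T@t).round(1))
delta([*w.mean(0),60])
E
```

```text
t 9.7 tcp [ 407.1 -322.9  231. ] y-axis deg -12.44 down [-0.001  0.001 -1.   ] F [ 0.4 -0.1  0.1] open 1.001 j6 -0.58
[[ 389.4 -265.8]
 [ 444.8 -276.8]
 [ 427.5 -372.4]
 [ 369.8 -361.1]] [ 407.84872916 -319.03399264]
[np.float64(97.3), np.float64(97.1), np.float64(56.5), np.float64(58.7)] [np.float64(78.4), np.float64(79.7), np.float64(-11.3), np.float64(-11.1)]
obstacle rel. tool [ 1.00e-01 -1.19e+02  7.93e+01]
obstacle rel. tool [ 1.000e-01 -1.181e+02 -9.700e+00]
t 9.7 tcp [ 407.1 -322.9  231. ] y-axis deg -12.44 down [-0.001  0.001 -1.   ] F [ 0.4 -0.1  0.1] open 1.001 j6 -0.58
tool delta mm [ 1.71e+02  1.00e-01 -3.80e+00] /500 [ 3.42e-01  2.00e-04 -7.70e-03]
```

>>> carry_out(
  grip=[-1, -1, -1, -1, -1],
  linear=[
    [0.08, 0, -0.006],
    [0.09, 0, 0],
    [0.09, 0, 0],
    [0.08, 0, 0],
    [0.06, 0, 0],
  ],
  turn=[-0.006, 0, 0, 0, 0],
)

```text
t: 10.2
eef_pos: [408.0, -318.5, 29.3]
tcp_rot: [-2.18, 1.569, 2.337]
ft_force: [0.1, 0.1, -0.2]
opening: 1.001
```

>>> carry_out(
  grip=[-1, 1, 1, 1, 1],
  linear=[
    [0.02, 0, 0],
    [0, 0, 0],
    [0, 0, 0],
    [0, 0, 0],
    [0, 0, 0],
  ],
  turn=[0, 0, 0, 0, 0],
)

```text
t: 10.7
eef_pos: [408.3, -320.8, 22.9]
tcp_rot: [0.951, 1.568, -0.815]
ft_force: [0.4, 0.0, 0.6]
opening: 0.721
```

>>> carry_out(
  grip=[1, 1, 1, 1, 1],
  linear=[
    [0, 0, 0],
    [0, 0, 0],
    [0, 0, 0],
    [0, 0, 0],
    [0, 0, 0],
  ],
  turn=[0, 0, 0, 0, 0],
)

```text
t: 11.2
eef_pos: [408.0, -320.7, 22.5]
tcp_rot: [0.981, 1.569, -0.785]
ft_force: [-0.9, 0.7, 8.2]
opening: 0.629
```

```bash
python3 - <<'E'
from h import *
tool()
E
```

```text
t 11.2 tcp [ 408.  -320.7   22.5] y-axis deg -11.19 down [ 0.001 -0.001 -1.   ] F [-0.9  0.7  8.2] open 0.629 j6 -0.6
```

>>> carry_out(
  grip=[1, 1, 1, 1, 1],
  linear=[
    [-0.04, 0, 0],
    [-0.08, 0, 0],
    [-0.08, 0, 0],
    [-0.08, 0, 0],
    [-0.08, 0, 0],
  ],
  turn=[0, 0, 0, 0, 0],
)

```text
t: 11.7
eef_pos: [407.3, -320.0, 203.2]
tcp_rot: [-2.007, 1.57, 2.51]
ft_force: [1.3, -1.0, -4.2]
opening: 0.627
```

>>> carry_out(
  grip=[1, 1, 1, 1, 1],
  linear=[
    [-0.08, 0, 0],
    [0, 0, 0],
    [0, 0, 0],
    [0, 0, 0],
    [0, 0, 0],
  ],
  turn=[-0.038, -0.038, -0.038, -0.038, 0],
)

```text
t: 12.2
eef_pos: [407.4, -320.2, 241.5]
tcp_rot: [-2.481, 1.57, 2.515]
ft_force: [1.0, -0.5, -4.5]
opening: 0.629
```

```bash
python3 - <<'E'
from h import *
delta([514,70,240])
E
```

```text
t 12.2 tcp [ 407.4 -320.2  241.5] y-axis deg 16.28 down [-0.  0. -1.] F [ 1.  -0.5 -4.5] open 0.629 j6 -1.08
tool delta mm [   1.6  211.6 -344.7] /500 [ 0.0032  0.4233 -0.6893]
```

>>> carry_out(
  grip=[1, 1, 1, 1, 1],
  linear=[
    [0, 0.0423, -0.069],
    [0, 0.0423, -0.069],
    [0, 0.0423, -0.069],
    [0, 0.0423, -0.069],
    [0, 0.0423, -0.069],
  ],
  turn=[0, 0, 0, 0, 0],
)

```text
t: 12.7
eef_pos: [461.2, -123.7, 241.5]
tcp_rot: [-2.013, 1.57, 2.977]
ft_force: [0.8, 0.4, -5.2]
opening: 0.631
```

>>> carry_out(
  grip=[1, 1, 1, 1, 1],
  linear=[
    [0, 0.0423, -0.069],
    [0, 0.0423, -0.069],
    [0, 0.0423, -0.069],
    [0, 0, 0],
    [0, 0, 0],
  ],
  turn=[0, 0, 0, 0, 0],
)

```text
t: 13.2
eef_pos: [493.1, -7.5, 241.4]
tcp_rot: [-1.598, 1.57, -2.887]
ft_force: [-0.2, -0.7, -4.1]
opening: 0.626
```

```bash
python3 - <<'E'
from h import *
delta([514,70,240])
i=cams.camera_info("wrist");im=cams.read_camera("wrist");cv2.imwrite("pics/w4.png",cv2.resize(im,(768,576),interpolation=cv2.INTER_CUBIC))
print(proj(i,[[514,70,112]]).round())
E
```

```text
t 13.2 tcp [493.1  -7.5 241.4] y-axis deg 16.15 down [-0.001 -0.    -1.   ] F [-0.2 -0.7 -4.1] open 0.626 j6 -0.43
tool delta mm [  1.3  41.6 -68.6] /500 [ 0.0027  0.0832 -0.1372]
[[298. 122.]]
```

View pics/w4.png

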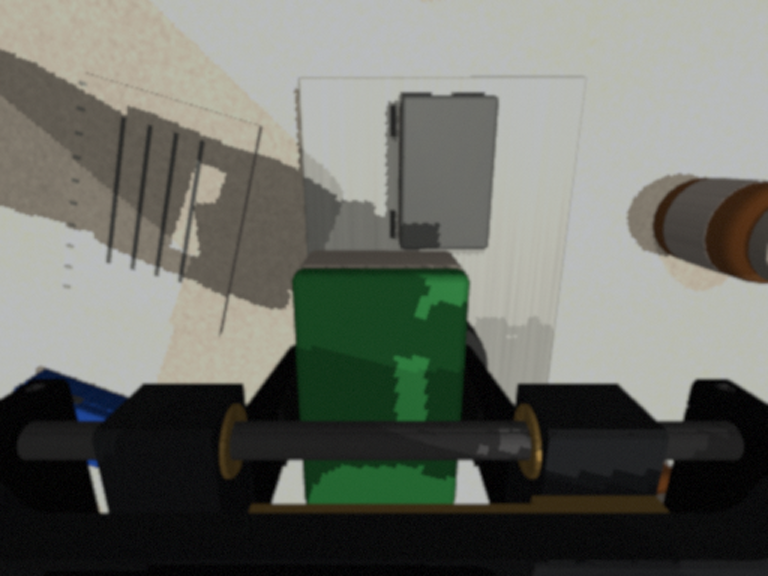

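The wrist view (768 px) shows the grey lid corners at (401,96), (497,98), (488,248) and (400,248). The held green lid's far top edge runs from (294,269) to (468,269).

```bash
python3 - <<'E'
from h import *
p,R=tool();i=cams.camera_info("wrist")
f=lambda q,z:unproj(i,np.array(q,float)/1.5-.17,z)
w=f([(401,96),(497,98),(488,248),(400,248)],112);g=w.mean(0)
v=w[0]-w[3]+w[1]-w[2];print(w.round(1),"grey",g,np.degrees(np.arctan2(v[1],v[0])),np.linalg.norm(v)/2,np.linalg.norm(w[1]-w[0]))
e=f([(294,269),(468,269)],p[2]-22.5+42);d=e[1]-e[0];m=e.mean(0)
print("edge",e.round(1),np.linalg.norm(d),np.degrees(np.arctan2(d[1],d[0])))
rel=R.T@np.r_[m-p[:2],0];print("edge rel tool",rel,"expected z -48 when centred")
E
```

```text
t 13.25 tcp [493.1  -8.3 241.4] y-axis deg 16.1 down [-0.001 -0.    -1.   ] F [ 1.4 -0.2 -3.2] open 0.629 j6 -0.43
[[471.1 109.9]
 [527.4 125. ]
 [554.4  36.5]
 [497.7  20.1]] grey [512.65337531  72.86692577] 106.7347386438125 93.11337171508275 58.360184119724856
edge [[451.7  30.9]
 [506.1  46.6]] 56.61925918037411 16.1283655154444
edge rel tool [-2.11166958e-04 -6.14553834e-01 -4.91149259e+01] expected z -48 when centred
```

>>> carry_out(
  grip=[1, 1, 1, 1, 1],
  linear=[
    [0, 0.0415, -0.07],
    [0, 0.0415, -0.07],
    [0.04, 0, 0],
    [0.08, 0, 0],
    [0.06, 0, 0],
  ],
  turn=[0, 0, 0, 0, 0],
)

```text
t: 13.75
eef_pos: [513.2, 69.6, 150.1]
tcp_rot: [-1.321, 1.57, -2.612]
ft_force: [0.1, -0.1, -4.4]
opening: 0.629
```

>>> carry_out(
  grip=[1, 1, 1],
  linear=[
    [0.024, 0, 0],
    [0, 0, 0],
    [0, 0, 0],
  ],
  turn=[0, 0, 0],
)

```text
t: 14.05
eef_pos: [514.4, 70.0, 140.6]
tcp_rot: [1.215, 1.57, -0.075]
ft_force: [0.7, 0.3, -3.9]
opening: 0.632
```

```bash
python3 - <<'E'
from h import *
delta([513.3,71,134.5])
E
```

```text
t 14.05 tcp [514.4  70.  140.6] y-axis deg 16.1 down [ 0.001 -0.    -1.   ] F [ 0.7  0.3 -3.9] open 0.632 j6 -0.27
tool delta mm [ 6.1 -0.7 -1.2] /500 [ 0.0122 -0.0015 -0.0025]
```

>>> carry_out(
  grip=[1, 1, 1, 1, 1],
  linear=[
    [0.005, -0.001, -0.002],
    [0.004, 0, 0],
    [0.003, 0, 0],
    [0, 0, 0],
    [0, 0, 0],
  ],
  turn=[0, 0, 0, 0, 0],
)

```text
t: 14.55
eef_pos: [513.1, 71.5, 134.5]
tcp_rot: [1.135, 1.57, -0.153]
ft_force: [-2.5, -1.4, 7.1]
opening: 0.628
```

In contact (Fz +7 N). Release, rise, and turn for yellow.

>>> carry_out(
  grip=[-1, -1, -1, -1, -1],
  linear=[
    [0, 0, 0],
    [0, 0, 0],
    [0, 0, 0],
    [0, 0, 0],
    [0, 0, 0],
  ],
  turn=[0, 0, 0, 0, 0],
)

```text
t: 15.05
eef_pos: [513.0, 71.4, 133.6]
tcp_rot: [-0.114, 1.571, -1.402]
ft_force: [-0.5, 0.3, -0.2]
opening: 0.97
```

>>> carry_out(
  grip=[-1, -1, -1, -1, -1],
  linear=[
    [-0.04, 0, 0],
    [-0.08, 0, 0],
    [-0.08, 0, 0],
    [-0.02, 0, 0],
    [0, 0, 0],
  ],
  turn=[0, 0, 0, 0.039, 0.039],
)

```text
t: 15.55
eef_pos: [513.5, 71.5, 245.8]
tcp_rot: [1.53, 1.567, -0.008]
ft_force: [0.4, -0.0, -0.2]
opening: 0.998
```

>>> carry_out(
  grip=[-1, -1, -1, -1],
  linear=[
    [0, 0, 0],
    [0, 0, 0],
    [0, 0, 0],
    [0, 0, 0],
  ],
  turn=[0.039, 0.039, 0.039, 0],
)

```text
t: 15.95
eef_pos: [512.9, 71.5, 243.6]
tcp_rot: [-0.01, 1.571, -1.913]
ft_force: [0.7, 0.7, -0.3]
opening: 1.001
```

```bash
python3 - <<'E'
from h import *
delta([480,397,240])
E
```

```text
t 15.95 tcp [512.9  71.5 243.6] y-axis deg -19.02 down [-0. -0. -1.] F [ 0.7  0.7 -0.3] open 1.001 j6 0.34
tool delta mm [   3.6 -137.2 -297. ] /500 [ 0.0071 -0.2743 -0.5941]
```

>>> carry_out(
  grip=[-1, -1, -1, -1, -1],
  linear=[
    [0, -0.0343, -0.0743],
    [0, -0.0343, -0.0743],
    [0, -0.0343, -0.0743],
    [0, -0.0343, -0.0743],
    [0, -0.0343, -0.0743],
  ],
  turn=[0, 0, 0, 0, 0],
)

```text
t: 16.45
eef_pos: [491.6, 276.6, 243.6]
tcp_rot: [1.302, 1.571, -0.594]
ft_force: [1.1, -0.4, 0.2]
opening: 1.001
```

>>> carry_out(
  grip=[-1, -1, -1, -1, -1],
  linear=[
    [0, -0.0343, -0.0743],
    [0, -0.0343, -0.0743],
    [0, -0.0343, -0.0743],
    [0, 0, 0],
    [0, 0, 0],
  ],
  turn=[0, 0, 0, 0, 0],
)

```text
t: 16.95
eef_pos: [479.0, 397.6, 243.0]
tcp_rot: [-0.419, 1.57, -2.315]
ft_force: [-0.4, -0.9, -0.1]
opening: 1.001
```

```bash
python3 - <<'E'
from h import *
delta([480,397,60])
i=cams.camera_info("wrist");im=cams.read_camera("wrist")
print(proj(i,[[480,397,42]]).round())
t=cams.read_camera("top");cv2.imwrite("pics/top5.png",t)
a=cv2.resize(im,(512,384));b=cv2.resize(t[150:230,215:315],(480,384),interpolation=cv2.INTER_CUBIC)[:,:288+0]
cv2.imwrite("pics/w5.png",np.hstack([a,b]))
blobs(im,i,[(22,35)],42);blobs(t,cams.camera_info("top"),[(50,80)],154)
E
```

```text
t 16.95 tcp [479.  397.6 243. ] y-axis deg -18.65 down [-0.001 -0.001 -1.   ] F [-0.4 -0.9 -0.1] open 1.001 j6 0.91
tool delta mm [1.83e+02 1.20e+00 1.00e-01] /500 [3.661e-01 2.500e-03 2.000e-04]
[[255. 174.]]
[(22, 35)] px [253. 169.] ctr [479.3 401. ] size [94.4 59.1] long axis deg 71.4
[(50, 80)] px [248. 188.] ctr [513.1  68.3] size [57.8 93.8] long axis deg 106.4
```

View pics/w5.png

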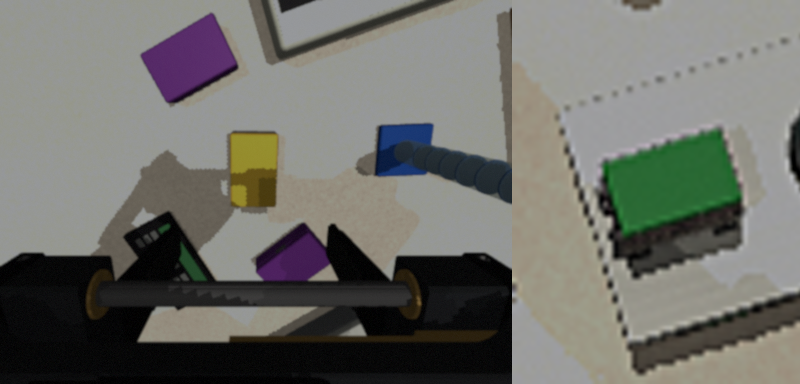

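The yellow lid is at (253,169), world (479.3,401). Purple boxes at (190,58) and (295,250) are look-alikes and clear of the fingers. The inset shows green sitting squarely on grey.

>>> carry_out(
  grip=[-1, -1, -1, -1, -1],
  linear=[
    [0.08, -0.001, -0.006],
    [0.09, 0, 0],
    [0.09, 0, 0],
    [0.09, 0, 0],
    [0.07, 0, 0],
  ],
  turn=[0, 0, 0, 0, 0],
)

```text
t: 17.55
eef_pos: [480.0, 398.4, 31.5]
tcp_rot: [-0.544, 1.569, -2.445]
ft_force: [1.0, -0.1, -0.1]
opening: 0.998
```

>>> carry_out(
  grip=[-1, 1, 1, 1, 1],
  linear=[
    [0.021, 0, 0],
    [0, 0, 0],
    [0, 0, 0],
    [0, 0, 0],
    [0, 0, 0],
  ],
  turn=[0, 0, 0, 0, 0],
)

```text
t: 18.05
eef_pos: [480.6, 400.4, 24.8]
tcp_rot: [2.456, 1.568, 0.555]
ft_force: [-0.1, -0.1, -0.9]
opening: 0.719
```

>>> carry_out(
  grip=[1, 1, 1, 1, 1],
  linear=[
    [0, 0, 0],
    [0, 0, 0],
    [0, 0, 0],
    [0, 0, 0],
    [0, 0, 0],
  ],
  turn=[0, 0, 0, 0, 0],
)

```text
t: 18.55
eef_pos: [480.2, 400.3, 24.1]
tcp_rot: [2.467, 1.57, 0.566]
ft_force: [-0.7, -1.2, 7.6]
opening: 0.627
```

```bash
python3 - <<'E'
from h import *
tool()
E
```

```text
t 18.55 tcp [480.2 400.3  24.1] y-axis deg -18.91 down [ 0.001  0.001 -1.   ] F [-0.7 -1.2  7.6] open 0.627 j6 0.92
```

>>> carry_out(
  grip=[1, 1, 1, 1, 1],
  linear=[
    [-0.04, 0, 0],
    [-0.09, 0, 0],
    [-0.09, 0, 0],
    [-0.09, 0, 0],
    [-0.09, 0, 0],
  ],
  turn=[0, 0, 0, 0, 0],
)

```text
t: 19.05
eef_pos: [479.4, 399.8, 224.7]
tcp_rot: [-0.528, 1.57, -2.429]
ft_force: [0.6, -0.2, -4.4]
opening: 0.628
```

>>> carry_out(
  grip=[1, 1, 1, 1, 1],
  linear=[
    [-0.09, 0, 0],
    [-0.04, 0, 0],
    [0, 0, 0],
    [0, 0, 0],
    [0, 0, 0],
  ],
  turn=[-0.039, -0.039, -0.039, -0.039, -0.039],
)

```text
t: 19.55
eef_pos: [479.5, 399.8, 287.9]
tcp_rot: [-1.121, 1.57, -2.404]
ft_force: [-0.5, 0.6, -4.5]
opening: 0.625
```

>>> carry_out(
  grip=[1],
  linear=[
    [0, 0, 0],
  ],
  turn=[0],
)

```text
t: 19.65
eef_pos: [479.6, 399.9, 287.8]
tcp_rot: [-1.142, 1.57, -2.429]
ft_force: [-0.2, -0.3, -3.6]
opening: 0.626
```

```bash
python3 - <<'E'
from h import *
delta([513,72,285])
E
```

```text
t 19.65 tcp [479.6 399.9 287.8] y-axis deg 16.3 down [-0.001 -0.001 -1.   ] F [-0.2 -0.3 -3.6] open 0.626 j6 0.3
tool delta mm [  3.  -60.  324.1] /500 [ 0.0059 -0.12    0.6482]
```

```bash
python3 - <<'E'
from h import *
p,R=tool();i=cams.camera_info("wrist");im=cams.read_camera("wrist")
h=cv2.cvtColor(im,cv2.COLOR_BGR2HSV);m=cv2.inRange(h,(20,110,40),(37,255,255))
r=np.where(m[:,200:310].sum(1)>255*60)[0][0]
for k in range(r-3,r+8):
    x=np.where(m[k])[0];print(k,len(x),x[:1],x[-1:])
k=r+5;x=np.where(m[k])[0];x=x[(x>180)&(x<330)]
e=unproj(i,[(x[0],r),(x[-1]+1,r)],p[2]-24.1+42);d=e[1]-e[0]
print("w",np.linalg.norm(d),np.degrees(np.arctan2(d[1],d[0])),"rel",R.T@np.r_[e.mean(0)-p[:2],0])
E
```

```text
t 19.65 tcp [479.6 399.9 287.8] y-axis deg 16.3 down [-0.001 -0.001 -1.   ] F [-0.2 -0.3 -3.6] open 0.626 j6 0.3
174 0 [] []
175 0 [] []
176 14 [203] [217]
177 105 [201] [305]
178 108 [199] [306]
179 110 [198] [307]
180 112 [198] [309]
181 114 [197] [310]
182 115 [196] [310]
183 116 [196] [311]
184 116 [196] [311]
w 56.64641285374919 16.3277039573636 rel [-1.93436849e-02 -7.66784731e-01 -4.98371648e+01]
```

>>> carry_out(
  grip=[1, 1, 1, 1, 1],
  linear=[
    [0, -0.015, 0.0812],
    [0, -0.015, 0.0812],
    [0, -0.015, 0.0812],
    [0, -0.015, 0.0812],
    [0, -0.015, 0.0812],
  ],
  turn=[0, 0, 0, 0, 0],
)

```text
t: 20.2
eef_pos: [500.3, 193.1, 288.0]
tcp_rot: [-1.105, 1.571, -2.397]
ft_force: [0.9, -1.3, -2.7]
opening: 0.63
```

>>> carry_out(
  grip=[1, 1, 1, 1, 1],
  linear=[
    [0, -0.015, 0.0812],
    [0, -0.015, 0.0812],
    [0, -0.015, 0.0812],
    [0, 0, 0],
    [0, 0, 0],
  ],
  turn=[0, 0, 0, 0, 0],
)

```text
t: 20.7
eef_pos: [512.9, 70.7, 288.1]
tcp_rot: [-2.336, 1.571, 2.654]
ft_force: [-0.1, -0.0, -3.1]
opening: 0.63
```

>>> carry_out(
  grip=[1, 1, 1, 1, 1],
  linear=[
    [0.04, 0, 0],
    [0.08, 0, 0],
    [0.06, 0, 0],
    [0.02, 0, 0],
    [0, 0, 0],
  ],
  turn=[0, 0, 0, 0, 0],
)

```text
t: 21.2
eef_pos: [512.6, 72.3, 187.4]
tcp_rot: [-1.851, 1.569, -3.139]
ft_force: [0.3, 0.0, -2.5]
opening: 0.626
```

```bash
python3 - <<'E'
from h import *
delta([513.1,71.4,178])
E
```

```text
t 21.2 tcp [512.6  72.3 187.4] y-axis deg 16.19 down [-0.002 -0.    -1.   ] F [ 0.3  0.  -2.5] open 0.626 j6 -0.27
tool delta mm [9.4 0.3 1. ] /500 [0.0188 0.0006 0.002 ]
```

>>> carry_out(
  grip=[1, 1, 1, 1, 1],
  linear=[
    [0.008, 0, 0.001],
    [0.006, 0, 0],
    [0.004, 0, 0],
    [0, 0, 0],
    [0, 0, 0],
  ],
  turn=[0, 0, 0, 0, 0],
)

```text
t: 21.7
eef_pos: [513.2, 70.9, 179.4]
tcp_rot: [1.141, 1.57, -0.147]
ft_force: [-1.2, -0.0, -4.1]
opening: 0.629
```

Not touching yet, so a little lower.

>>> carry_out(
  grip=[1, 1, 1, 1, 1],
  linear=[
    [0.002, 0, 0],
    [0.002, 0, 0],
    [0, 0, 0],
    [0, 0, 0],
    [0, 0, 0],
  ],
  turn=[0, 0, 0, 0, 0],
)

```text
t: 22.2
eef_pos: [513.2, 70.9, 178.1]
tcp_rot: [1.139, 1.57, -0.149]
ft_force: [-2.7, -1.6, 7.7]
opening: 0.632
```

>>> carry_out(
  grip=[-1, -1, -1, -1, -1],
  linear=[
    [0, 0, 0],
    [0, 0, 0],
    [0, 0, 0],
    [0, 0, 0],
    [0, 0, 0],
  ],
  turn=[0, 0, 0, 0, 0],
)

```text
t: 22.7
eef_pos: [513.1, 70.9, 177.0]
tcp_rot: [-0.714, 1.571, -2.002]
ft_force: [0.4, -0.5, -0.2]
opening: 0.978
```

>>> carry_out(
  grip=[-1, -1, -1, -1, -1],
  linear=[
    [-0.04, 0, 0],
    [-0.08, 0, 0],
    [-0.08, 0, 0],
    [-0.08, 0, 0],
    [-0.08, 0, 0],
  ],
  turn=[0, 0, 0, 0, 0],
)

```text
t: 23.2
eef_pos: [512.7, 71.0, 358.8]
tcp_rot: [0.321, 1.571, -0.968]
ft_force: [0.4, 0.0, 1.1]
opening: 0.998
```

>>> carry_out(
  grip=[-1, -1, -1, -1, -1],
  linear=[
    [0, 0, 0.08],
    [0, 0, 0.08],
    [0, 0, 0.08],
    [0, 0, 0],
    [0, 0, 0],
  ],
  turn=[0, 0, 0, 0, 0],
)

```text
t: 23.7
eef_pos: [546.4, -44.8, 356.8]
tcp_rot: [-2.226, 1.57, 2.767]
ft_force: [-0.6, 1.0, -0.4]
opening: 1.002
```

```bash
python3 - <<'E'
from h import *
tool()
i=cams.camera_info("wrist");im=cams.read_camera("wrist");s=cams.read_camera("scene");t=cams.read_camera("top")
blobs(im,i,[(20,37)],196);blobs(t,cams.camera_info("top"),[(20,37)],196)
si=cams.camera_info("scene");u=proj(si,[[530,10,120]])[0].astype(int);print(u)
c=s[u[1]-70:u[1]+50,u[0]-70:u[0]+70];cv2.imwrite("pics/end.png",np.hstack([cv2.resize(im,(400,300)),cv2.resize(c,(400,300),interpolation=cv2.INTER_CUBIC)]))
E
```

```text
t 23.7 tcp [546.4 -44.8 356.8] y-axis deg 16.09 down [-0.001  0.    -1.   ] F [-0.6  1.  -0.4] open 1.002 j6 -0.48
[(20, 37)] px [253.  65.] ctr [512.1  70. ] size [59.1 94.3] long axis deg 105.9
[(20, 37)] px [244. 185.] ctr [511.   74.5] size [60.3 82.2] long axis deg 105.4
[247 199]
```

View pics/end.png

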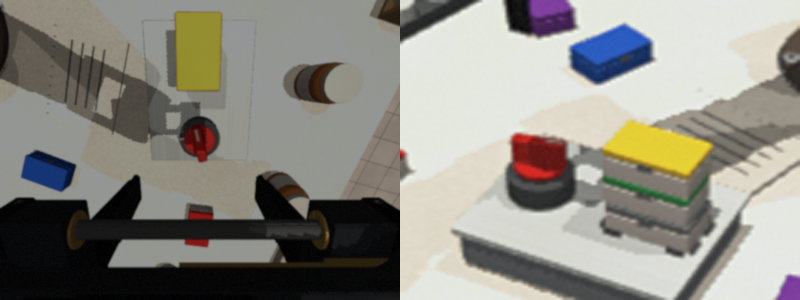

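The column is square: the yellow lid reads (512,70) at 106° and the three layers are flush in the scene view. The knob is turned and low on its collar. Handing in.

```bash
python3 -c "
from cell import env
print(env.job_done())"
```

```text
the job is handed in; nothing more can be done
None
```

I locked the knob, stacked green on grey and yellow on green, and handed the job in at about 24 s of the 69 s limit. No verdict came back.

- **Knob:** I pushed it down about 13.5 mm and turned it clockwise about 78°, until the torque and the finger opening both rose at the stop. After release it stayed turned and looked low on its collar in the last picture. I didn't measure how far down it sits.
- **Column:** Both cases were set down under light contact (about 7 N on the wrist) and released before I lifted away. In the last wrist picture the yellow lid reads (512, 70) mm at 105.9°. My estimates for the grey case are about (513, 72) mm at 106–107°. The three layers look flush in the scene view.
- **Camera disagreement:** The top camera put the finished yellow lid at (511.0, 74.5) mm, about 4.5 mm from the wrist reading along the column's length. The top view only caught 82 mm of the 96 mm lid, so I trusted the wrist reading. Either value is within the 8 mm tolerance.
- **Bystanders:** The arm stayed clear of the red-lidded case, jars, cylinder, calculator and tin. I didn't measure their positions again at the end.

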